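# Hardness probe on the ring mark of a clamped blade block

### The job

Pull the pen-shaped hardness probe up out of its snug wooden holder and hold it square to the sloping face of the block in the tilting vise, with its ball tip inside the ring mark (not on the cross) and the sprung tip gently pushed in by about half its travel. Finish while still gripping the probe and holding it steady there, without shifting the vise's setting or disturbing the other things on the bench.

Things in the scene. Friction and masses are not known exactly. Their poses are not given: they have to be found in the camera images.
- probe_grip (a point): pen-shaped steel probe (0.1 to 0.2 kg, dark rubber band), upright, tip down in the holder at first. Point: on its axis, middle of its round 24 mm barrel, where to grip it; z: along the axis, away from the tip. Barrel from z = -34 to the flat top at +34 mm; below it a collar (30 mm wide, to -39), a grooved nose (18 mm wide, to -79), then the sprung tip. Starts 114 mm above the bench.
- probe_tip (a point): the very end of the probe's sprung tip, a thin rod with an 8 mm steel ball standing 22 mm out of the nose; on the probe's axis, 101 mm from probe_grip when not pushed in; moves with the sprung tip. Axes as those of probe_grip.
- plunger (a joint): how far the sprung tip is pushed into the probe: 0 fully out, 0.012 m bottomed. It starts to give at about 0.8 N and takes 0.4 N more per mm: about 3.2 N at half travel (6 mm).
- holder: wooden block 80 x 80 x 75 mm fixed to the bench (low steel foot 18 mm out at its x sides); origin at the centre of its underside, z up. The probe stands in a round 70 mm deep socket at its centre, collar on the top face, held by sprung balls: a straight upward pull of roughly 8 to 12 N frees it within 5 mm; the nose is clear after 40 mm of lift, the tip after 62 mm.
- blade_block: plain bright metal block 120 x 50 x 50 mm (its x, y, z) clamped in the tilting vise; origin at the centre of its underside; its upper face, at z = +50 mm, is the sloping face and z its outward normal. The face lies 15 to 28 degrees from level and falls towards the block's -x end, roughly the robot's side (yaw varies up to 45 degrees).
- vise: the tilting machine vise, base 160 x 120 mm, fixed to the bench, origin at the centre of its underside, z up. Its jaws run along both long sides of the block, 16 mm below the sloping face; the tilt is stiffly locked.
- ring_mark (a point): the centre of the ring mark on the sloping face of the block (dark ring, 22 mm outside, 16 mm inside diameter, flush), 30 mm up the slope from the middle of the face; z is the outward normal of the face. A dark cross mark lies 55 mm down the slope from it and is not to be used.
- screwdriver: a screwdriver lying between holder and vise, about 200 mm long, bystander
- bushing: a short steel tube 34 mm in diameter and 45 mm high standing on the bench, bystander
- oil_bottle: a bottle 60 mm in diameter, 150 mm tall, bystander
- jar: a jar 76 mm in diameter, 85 mm tall, bystander
- wrench: a wrench lying on the bench, bystander
- tray: a small steel tray 120 x 80 x 30 mm, bystander
- drill_index: a wooden drill stand, 140 x 200 mm, 62 mm high, with upright drills rising up to 40 mm above it, bystander

How it is judged:
By the outcome, as a careful person would: the job done as asked, in the order asked, and still so for the second after the job is handed in, while the arm keeps its last pose, push and grip.
It also fails if it takes over 40 s, if anything falls off the work surface, if the arm or the gripper's body presses on something with over 40 N, if the wrist force passes 120 N, or if a joint passes its speed limit or range.

### The arm

A 7-joint arm with a two-finger parallel gripper is mounted at the origin on the work surface. World frame = base frame: x ahead of the robot, y to its left, z up, the work surface at z = 0. Lengths are in m, angles in rad, forces in N, time in s.
With the tool pointing down it reaches from about 0.4 to 0.85 m from the base axis. Payload 10.4 kg.
Tool frame: the origin (TCP) lies between the finger pads; the fingertips stand tcp_to_tips ahead of it and the grasp point (between the pads) lies 8 mm behind it (tcp_to_tips is the distance from the TCP to the fingertips, in m); z points along the fingers, y is the line along which they close (so a half turn about z gives the same grasp; the last joint's range is limited). The gripper opens to 85 mm and grips with 20 to 120 N. Pads are 22 mm wide; open, the fingers measure 114 mm over their backs; the gripper's body (76 mm by 85 mm) begins 54 mm behind the grasp point. The pads swing forward as they close: fully open they stand 13 mm farther back than shut.
Start: joints at [-1.211, 0.332, -0.065, 1.46, 0.022, 1.35, -0.088], TCP at [0.233, 0.58, 0.218] pointing down, gripper open.
Joint ranges: [-2.6, 2.6], [-0.5, 2.12], [-1.47, 1.34], [0.16, 2.42], [-1.27, 4.41], [0.06, 2.06], [-2.6, 2.6]. Speed limits (rad/s): [2.22, 2.22, 2.79, 2.79, 3.14, 3.14, 3.14].

### API

Orientations are given as a unit quaternion [x, y, z, w].
In Python, from workcell import * gives the robot as it stands.
- The arm moves only by the tool apply_moves, never from a script. Its argument "rows" is a list of rows, each an object of numbers: "x", "y", "z": the shift along the tool's x, y, z in mm; "ax", "ay", "az": the turn, a rotation vector about the tool's x, y, z in degrees; "gripper": the closure, from 0 (fully open) to 1 (shut). A call has 1 to 5 rows; each row shifts and turns the commanded pose from where the row before left it, along the tool's axes as they then stand; what a row does not reach is not made up. A row lasts 1/12 s, in which the tool goes at most 41.7 mm and 7.16 degrees, less where a joint would pass 70% of its speed; a pose out of reach is approached as far as the arm can. A call with a gripper value outside its range is refused whole. The fingers move at their own pace and stop on an object; "newtons" is the grip in N (left out, the last holds). Time passes only in rows, so rows that do not move let the fingers close. It gives the time, the measured TCP pose, the force, the opening and the grip force at its end, in the units of the state.
- get_obs(): the state, without advancing time (a new reading comes with each control period).
- camera(name): name is "scene" or "top" or "wrist"; returns a dict with "color" (400x640x3 uint8, red, green, blue), "fov_y" (degrees; the focal length in pixels is half the picture's height over the tangent of half this angle, whatever the lens; pixels are square), "cx", "cy" (the principal point, pixels), "rvec" (rotation vector, rad) and "tvec" (3), from world to camera coordinates, as OpenCV has them. Camera axes: x right, y down, z forward; pixel columns grow to the right and rows downward; lengths in m; the calibration is good to about 2 mm. A picture is of the moment at which its call begins. There is no depth.
- hand_in(): hands the job in; it is judged then, once.
The state is a dict: "clock": time; "joint_pos": joint angles; "joint_velocities": joint speeds; "tau": joint torques, N m; "position": TCP position; "ee_rot": TCP orientation; "ft_force": force on the tool from outside, world axes, zero at the start; "torque": the same for the moment, N m; "grip_width": opening from 0.0 (shut) to 1.0 (fully open); "grasp_force": force on a finger pad.
Only numpy, scipy, OpenCV 4.12 (cv2) and the standard library are available. Lean on these libraries where they do the work, as an engineer would, in place of code of your own. Each camera call takes 0.05 s, during which the arm holds its last target. There are 200 camera calls.

## Working session

There is one attempt and no reset: what is moved stays moved. The work goes in short steps, Python scripts to look and compute and a tool call to move; the robot and the scene stay as the last step left them, time stands still between calls to the robot, and variables do not carry over. Pictures are saved under pics/ and viewed, at most 10 in all, crops included, and the job is handed in when it is done.

Besides the shell and the picture viewer there is one more tool, called after "Call:" as a command line: name --argument value ..., lists and objects as JSON in quotes. apply_moves: Moves the arm, as the interface text tells. Its arguments: {"type":"object","properties":{"rows":{"type":"array","items":{"type":"object","properties":{"x":{"type":"number"},"y":{"type":"number"},"z":{"type":"number"},"ax":{"type":"number"},"ay":{"type":"number"},"az":{"type":"number"},"gripper":{"type":"number"}}}},"newtons":{"type":"number"}},"required":["rows"]}

```bash
mkdir -p pics; ls; cat > h.py <<'E'
import numpy as np, cv2
from scipy.spatial.transform import Rotation as R
from workcell import *
def cam(n):
    c=camera(n); f=200/np.tan(np.radians(c["fov_y"])/2)
    c["K"]=np.array([[f,0,c["cx"]],[0,f,c["cy"]],[0,0,1.]]); c["R"]=cv2.Rodrigues(np.array(c["rvec"],float))[0]
    c["t"]=np.array(c["tvec"],float).ravel(); c["C"]=-c["R"].T@c["t"]; return c
def save(c,n): cv2.imwrite("pics/"+n,cv2.cvtColor(c["color"],cv2.COLOR_RGB2BGR))
def ray(c,u,v):
    d=c["R"].T@np.linalg.inv(c["K"])@np.array([u,v,1.]); return c["C"],d/np.linalg.norm(d)
def onz(c,u,v,z):
    o,d=ray(c,u,v); return o+d*(z-o[2])/d[2]
def cross(c1,p1,c2,p2):
    o1,d1=ray(c1,*p1);o2,d2=ray(c2,*p2)
    s=np.linalg.lstsq(np.c_[d1,-d2],o2-o1,rcond=None)[0]
    a=o1+s[0]*d1;b=o2+s[1]*d2; return (a+b)/2,np.linalg.norm(a-b)
def proj(c,P):
    q=c["K"]@(c["R"]@np.asarray(P)+c["t"]); return q[:2]/q[2]
E
python3 - <<'E'
from h import *
for n in("scene","top","wrist"):
    c=cam(n); save(c,n+"0.png"); print(n,c["C"],c["K"][0,0],c["R"][2])
o=get_obs();print(o)
try:
    print(tcp_to_tips)
except Exception as e: print(e)
E
```

```text
pics
scene [ 1.1105749  -0.77423794  0.92247761] 400.9983155039206 [-0.43469452  0.62740554 -0.64606731]
top [0.24772698 0.00394628 1.85310357] 498.46293612853657 [ 0.19096201  0.00557029 -0.98158162]
wrist [0.16834409 0.60606471 0.37357227] 289.9533078883334 [ 0.255127   -0.10399179 -0.96129908]
{'clock': 0.15, 'joint_pos': array([-1.21058488,  0.33272526, -0.06470642,  1.46077773,  0.02157106,
        1.3499405 , -0.08850655]), 'joint_velocities': array([ 0.00134003, -0.00089644,  0.0001466 , -0.00296744,  0.00107139,
        0.00084012, -0.00043288]), 'tau': array([ 9.61961996e-04, -6.25830960e+01,  4.92293411e-02, -3.91851354e+01,
        1.63300533e-02,  7.51787826e-03, -7.52049959e-05]), 'position': array([0.23332303, 0.57946032, 0.21698563]), 'ee_rot': array([ 1.90233855e-01,  9.81738634e-01, -5.70001327e-04, -9.89073129e-05]), 'ft_force': array([-1.39712577, -0.49105032,  0.45946865]), 'torque': array([ 0.03760915, -0.03756775, -0.00933688]), 'grasp_force': 0.0, 'grip_width': 0.9976143773402322}
0.011
```

View pics/scene0.png

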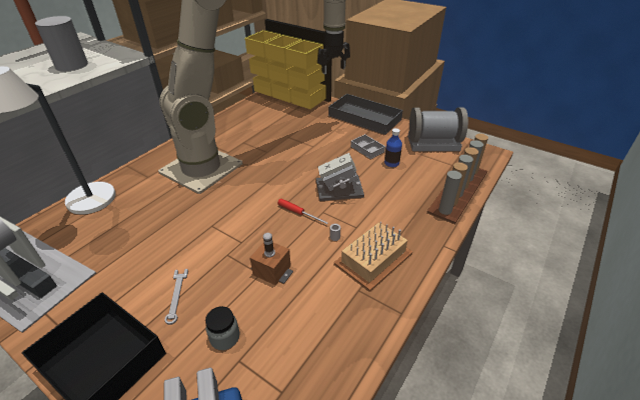

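View pics/top0.png

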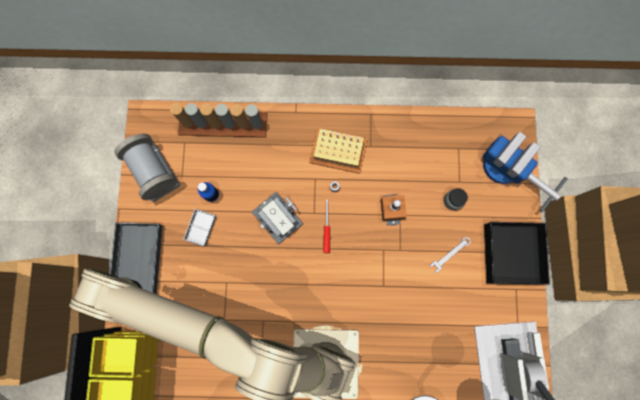

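The scene view shows the holder at about (270,262) and the vise at about (340,180). In the top view the probe is at about (396,204) and the vise at about (278,217). I'll enlarge both.

```bash
python3 - <<'E'
from h import *
s=cv2.imread("pics/scene0.png");t=cv2.imread("pics/top0.png")
def z(i,x,y,w,h): return cv2.resize(i[y:y+h,x:x+w],(400,300),interpolation=cv2.INTER_CUBIC)
cv2.imwrite("pics/z1.png",np.vstack([np.hstack([z(s,310,145,60,45+15)[:,:],z(s,230,225,80,60)]),np.hstack([z(t,245,187,64,60)[:,:],z(t,360,180,80,60)])]))
E
```

```text
(no output)
```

View pics/z1.png

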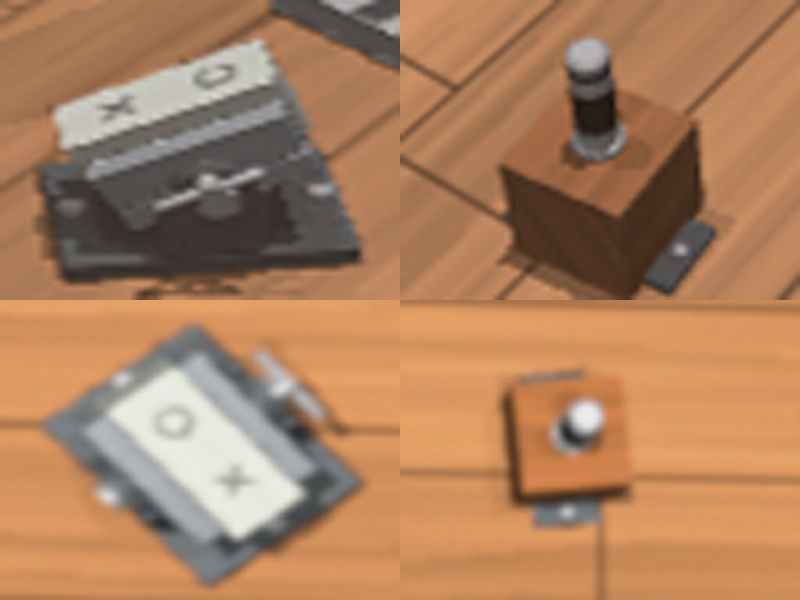

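The enlarged view shows the ring and the cross in both pictures: ring at scene (342.4,159.8) and top (272.8,211.6), cross at scene (327.5,166.2) and top (282.8,223.3). The probe top is at scene (267.6,235) and top (397,203.4).

```bash
python3 - <<'E'
from h import *
s=cam("scene");t=cam("top")
r,e1=cross(s,(342.,159.4),t,(272.4,211.3)); x,e2=cross(s,(327.1,165.8),t,(282.4,222.9)); p,e3=cross(s,(267.2,234.8),t,(396.8,203.))
print("ring",r,e1,"cross",x,e2,np.linalg.norm(r-x),"slope",np.degrees(np.arcsin((r-x)[2]/np.linalg.norm(r-x))),np.degrees(np.arctan2(*(r-x)[1::-1])))
print("probe",p,e3, onz(t,396.8,203,.148), onz(s,267.2,234.8,.148))
for n,q in(("ring",onz(t,272.4,211.3,.14)),): print(q)
c=cam("wrist"); o=get_obs(); T=R.from_quat(o["ee_rot"])
print("cam in tool",T.inv().apply(c["C"]-o["position"]),(T.inv().as_matrix()@c["R"].T).round(3).tolist(), T.as_matrix().round(3).tolist())
E
```

```text
ring [0.51974184 0.19800216 0.1267536 ] 0.004054645288776999 cross [0.48210404 0.16296239 0.10545747] 0.00316480768579164 0.05565892124485383 slope 22.495969087392513 42.952698339108004
probe [ 0.55574826 -0.23569396  0.14526773] 0.0026334290407582644 [ 0.5543528  -0.23626665  0.148     ] [ 0.55857629 -0.23661106  0.148     ]
[0.51605769 0.19523014 0.14      ]
cam in tool [ 0.07020777  0.00020811 -0.1565746 ] [[0.001, -0.961, -0.275], [1.0, 0.001, -0.0], [0.0, -0.275, 0.961]] [[-0.928, 0.374, -0.0], [0.374, 0.928, -0.0], [-0.0, -0.0, -1.0]]
```

Ring to cross measures 55.7 mm (given 55), the slope is about 22.5° and the probe-top height is 145 mm against 148 expected, so these are good enough for a first move. Next I'll move over the vise for a close look with the wrist camera.

```bash
cat >> h.py <<'E'
def plan(p1,R1,n):
    """n equal rows from the measured pose to p1,R1, rounded"""
    o=get_obs(); p=np.array(o["position"]); Q=R.from_quat(o["ee_rot"])
    w=np.degrees((Q.inv()*R1).as_rotvec())/n; w=w.round(2); d=(np.array(p1)-p)/n; print("steps mm",np.linalg.norm(d*1e3),"deg",np.linalg.norm(w))
    for i in range(n):
        s=(Q.inv().apply(np.array(p1)-p)*1e3/(n-i)).round(1); p=p+Q.apply(s)/1e3; Q=Q*R.from_rotvec(w,degrees=True)
        print(i,*[f'"{k}":{v:g},' for k,v in zip(("x","y","z","ax","ay","az"),[*s,*w]) if v])
def down(az):  # tool down, y radial at azimuth az (deg)
    y=np.array([np.cos(np.radians(az)),np.sin(np.radians(az)),0]); z=np.array([0,0,-1.]); return R.from_matrix(np.c_[np.cross(y,z),y,z])
E
python3 - <<'E'
from h import *
plan([.50,.18,.27],down(21),12)
E
```

```text
steps mm 40.27519364439885 deg 3.92
0 "x":-33, "y":-22.6, "z":-4.4, "az":3.92,
1 "x":-34.5, "y":-20.3, "z":-4.4, "az":3.92,
2 "x":-35.8, "y":-17.9, "z":-4.4, "az":3.92,
3 "x":-37, "y":-15.4, "z":-4.4, "az":3.92,
4 "x":-37.9, "y":-12.8, "z":-4.4, "az":3.92,
5 "x":-38.7, "y":-10.2, "z":-4.4, "az":3.92,
6 "x":-39.3, "y":-7.5, "z":-4.4, "az":3.92,
7 "x":-39.8, "y":-4.8, "z":-4.3, "az":3.92,
8 "x":-40, "y":-2.1, "z":-4.4, "az":3.92,
9 "x":-40, "y":0.6, "z":-4.3, "az":3.92,
10 "x":-39.9, "y":3.4, "z":-4.4, "az":3.92,
11 "x":-39.6, "y":6.1, "z":-4.3, "az":3.92,
```

Call:
apply_moves --rows '[{"x": -33,"y": -22.5,"z": -4.4,"az": 4},{"x": -34.5,"y": -20,"z": -4.4,"az": 4},{"x": -36,"y": -18,"z": -4.4,"az": 4},{"x": -37,"y": -15.5,"z": -4.4,"az": 4},{"x": -38,"y": -13,"z": -4.4,"az": 4}]'

```text
invalid input at $.rows[0]: expected keys x, y, z, ax, ay, az, gripper
```

Call:
apply_moves --rows '[{"x": -38.5,"y": -10,"z": -4.4,"az": 4},{"x": -39,"y": -7.5,"z": -4.4,"az": 4},{"x": -40,"y": -5,"z": -4.4,"az": 4},{"x": -40,"y": -2,"z": -4.4,"az": 4},{"x": -40,"y": 0.5,"z": -4.4,"az": 4}]'

```text
invalid input at $.rows[0]: expected keys x, y, z, ax, ay, az, gripper
```

Call:
apply_moves --rows '[{"x": -40,"y": 3.5,"z": -4.4,"az": 4},{"x": -39.5,"y": 6,"z": -4.4,"az": 3},{},{}]'

```text
invalid input at $.rows[0]: expected keys x, y, z, ax, ay, az, gripper
```

```bash
python3 - <<'E'
from h import *
o=get_obs();print(o["position"],o["joint_pos"],o["clock"])
c=cam("wrist");save(c,"w1.png");import pickle;pickle.dump(c,open("w1.pkl","wb"))
print(proj(c,[.5197,.198,.1268]),proj(c,[.482,.163,.1055]))
E
```

```text
[0.23340215 0.57966973 0.21736132] [-1.21058665  0.33244281 -0.06472885  1.46036067  0.02163921  1.34989209
 -0.08851696] 0.3
[119.30946487 507.37930472] [ 91.50194365 475.45009519]
```

View pics/w1.png

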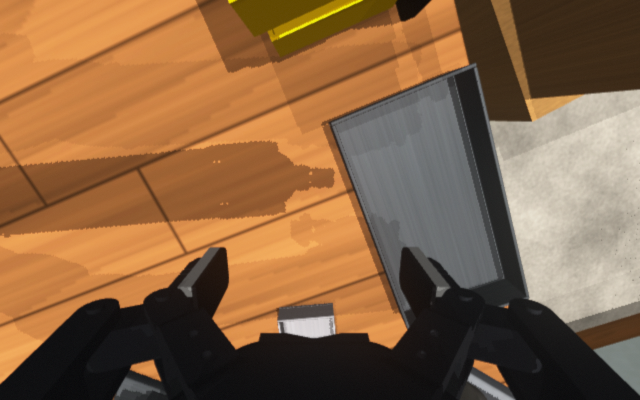

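The rows were refused because every key is required. The arm is still at its start, and the picture only shows the fingers over bare bench. I'll send them again in full.

Call:
apply_moves --rows '[{"x": -33,"y": -22.5,"z": -4.4,"ax": 0,"ay": 0,"az": 4,"gripper": 0},{"x": -34.5,"y": -20,"z": -4.4,"ax": 0,"ay": 0,"az": 4,"gripper": 0},{"x": -36,"y": -18,"z": -4.4,"ax": 0,"ay": 0,"az": 4,"gripper": 0},{"x": -37,"y": -15.5,"z": -4.4,"ax": 0,"ay": 0,"az": 4,"gripper": 0},{"x": -38,"y": -13,"z": -4.4,"ax": 0,"ay": 0,"az": 4,"gripper": 0}]'

```text
clock: 0.77
position: [0.3449, 0.4111, 0.2399]
ee_rot: [0.359, 0.933, 0.0, -0.0]
ft_force: [1.0, 0.6, 0.4]
grip_width: 0.999
grasp_force: 0.0
```

Call:
apply_moves --rows '[{"x": -38.5,"y": -10,"z": -4.4,"ax": 0,"ay": 0,"az": 4,"gripper": 0},{"x": -39,"y": -7.5,"z": -4.4,"ax": 0,"ay": 0,"az": 4,"gripper": 0},{"x": -40,"y": -5,"z": -4.4,"ax": 0,"ay": 0,"az": 4,"gripper": 0},{"x": -40,"y": -2,"z": -4.4,"ax": 0,"ay": 0,"az": 4,"gripper": 0},{"x": -40,"y": 0.5,"z": -4.4,"ax": 0,"ay": 0,"az": 4,"gripper": 0}]'

```text
clock: 1.18
position: [0.4541, 0.2436, 0.2621]
ee_rot: [0.516, 0.857, 0.0, 0.0]
ft_force: [0.5, 1.4, 0.8]
grip_width: 1.001
grasp_force: 0.0
```

Call:
apply_moves --rows '[{"x": -40,"y": 3.5,"z": -4.4,"ax": 0,"ay": 0,"az": 4,"gripper": 0},{"x": -39.5,"y": 6,"z": -4.4,"ax": 0,"ay": 0,"az": 3,"gripper": 0},{"x": 0,"y": 0,"z": 0,"ax": 0,"ay": 0,"az": 0,"gripper": 0},{"x": 0,"y": 0,"z": 0,"ax": 0,"ay": 0,"az": 0,"gripper": 0}]'

```text
clock: 1.52
position: [0.4981, 0.1757, 0.2708]
ee_rot: [0.568, 0.823, 0.0, 0.0]
ft_force: [-0.5, 1.0, -0.2]
grip_width: 0.998
grasp_force: 0.0
```

```bash
python3 - <<'E'
from h import *
o=get_obs();print(o["position"],R.from_quat(o["ee_rot"]).as_matrix().round(3).tolist(),o["joint_pos"],o["clock"])
c=cam("wrist");save(c,"w2.png");import pickle;pickle.dump(c,open("w2.pkl","wb"))
print(proj(c,[.5197,.198,.1268]),proj(c,[.482,.163,.1055]))
E
```

```text
[0.49809869 0.17566862 0.27080422] [[-0.355, 0.935, 0.001], [0.935, 0.355, 0.0], [-0.0, 0.001, -1.0]] [-0.73768966  0.08479928  0.33485307  1.65105943 -0.02797602  1.4096716
 -0.03689853] 1.5167
[340.32938768 173.53191319] [296.40406617 186.75553936]
```

View pics/w2.png

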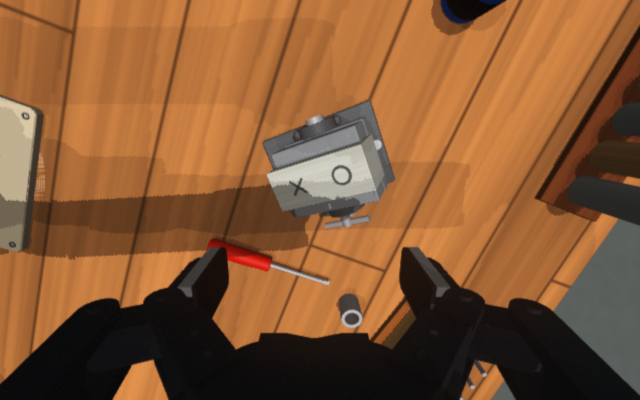

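The wrist view shows the face, with the ring at about (341,175) and the cross at about (298,186), within 2 px of the prediction. I'll take a second, lower and shifted view for baseline, then fit the face.

Call:
apply_moves --rows '[{"x": 0,"y": 25,"z": 17,"ax": 0,"ay": 0,"az": 0,"gripper": 0},{"x": 0,"y": 25,"z": 17,"ax": 0,"ay": 0,"az": 0,"gripper": 0},{"x": 0,"y": 25,"z": 17,"ax": 0,"ay": 0,"az": 0,"gripper": 0},{"x": 0,"y": 0,"z": 0,"ax": 0,"ay": 0,"az": 0,"gripper": 0},{"x": 0,"y": 0,"z": 0,"ax": 0,"ay": 0,"az": 0,"gripper": 0}]'

```text
clock: 1.98
position: [0.5659, 0.2067, 0.2174]
ee_rot: [0.565, 0.825, -0.002, -0.001]
ft_force: [0.4, -0.7, 0.9]
grip_width: 1.0
grasp_force: 0.0
```

```bash
cat > face.py <<'E'
from h import *
import pickle
def marks(c,guess):
    """dark blobs near guessed pixels: centre of contour's bounding ellipse"""
    g=cv2.cvtColor(c["color"],cv2.COLOR_RGB2GRAY); out=[]
    for u,v in guess:
        x,y=int(u)-22,int(v)-22; w=g[y:y+44,x:x+44]; k=4
        w=cv2.resize(w,None,fx=k,fy=k,interpolation=cv2.INTER_CUBIC)
        m=(w<110).astype(np.uint8); n,l,st,ce=cv2.connectedComponentsWithStats(m)
        ok=[i for i in range(1,n) if 0<st[i,0] and 0<st[i,1] and st[i,0]+st[i,2]<44*k and st[i,1]+st[i,3]<44*k and st[i,4]>150]
        i=min(ok,key=lambda i:np.linalg.norm(ce[i]-22*k))
        ct=max(cv2.findContours((l==i).astype(np.uint8),cv2.RETR_EXTERNAL,cv2.CHAIN_APPROX_NONE)[0],key=cv2.contourArea)
        e=cv2.fitEllipse(ct); b=st[i]
        out.append(((e[0][0]+.5)/k-.5+x,(e[0][1]+.5)/k-.5+y)); print("blob",out[-1],np.array(e[1])/k)
    return np.array(out)
def face(c,ring):
    h=cv2.cvtColor(c["color"],cv2.COLOR_RGB2HSV)
    m=((h[...,1]<50)&(h[...,2]>165)).astype(np.uint8); m=cv2.morphologyEx(m,cv2.MORPH_CLOSE,np.ones((9,9)))
    m=cv2.morphologyEx(m,cv2.MORPH_OPEN,np.ones((5,5)))
    n,l,st,ce=cv2.connectedComponentsWithStats(m); i=l[int(ring[1]),int(ring[0])]; print("face",i,st[i])
    ct=max(cv2.findContours((l==i).astype(np.uint8),cv2.RETR_EXTERNAL,cv2.CHAIN_APPROX_NONE)[0],key=cv2.contourArea)
    q=cv2.approxPolyDP(ct,.04*cv2.arcLength(ct,True),True)[:,0].astype(float); return q
E
python3 - <<'E'
from face import *
a=pickle.load(open("w2.pkl","rb")); b=cam("wrist"); pickle.dump(b,open("w3.pkl","wb")); save(b,"w3.png")
print(get_obs()["position"])
P=[[.5197,.198,.1268],[.482,.163,.1055]]
M=[]
for c in(a,b):
    m=marks(c,[proj(c,p) for p in P]); M.append(m); print(face(c,m[0]).tolist())
    h=cv2.cvtColor(c["color"],cv2.COLOR_RGB2HSV); u,v=m.mean(0).astype(int); print("face col",h[v,u])
r,e=cross(a,M[0][0],b,M[1][0]);x,f=cross(a,M[0][1],b,M[1][1]);d=r-x
print(r,e,x,f,np.linalg.norm(d),np.degrees(np.arcsin(d[2]/np.linalg.norm(d))),np.degrees(np.arctan2(d[1],d[0])))
u,v=M[0].mean(0).astype(int);i=a["color"][v-60:v+60,u-80:u+80]
u,v=M[1].mean(0).astype(int);j=b["color"][v-60:v+60,u-80:u+80]
cv2.imwrite("pics/z2.png",cv2.cvtColor(np.hstack([cv2.resize(k,(400,300),interpolation=cv2.INTER_CUBIC) for k in(i,j)]),cv2.COLOR_RGB2BGR))
E
```

```text
[0.56604178 0.20618472 0.21892761]
blob (341.2758960723877, 174.83586311340332) [18.05380058 19.6000824 ]Traceback (most recent call last):
  File "<stdin>", line 7, in <module>
  File "face.py", line 11, in marks
    i=min(ok,key=lambda i:np.linalg.norm(ce[i]-22*k))
ValueError: min() iterable argument is empty
```

```bash
sed -i 's/w<110/w<0.72*np.percentile(w,75)/; s/st\[i,4\]>150/st[i,4]>100/; s/-22,int(v)-22/-16,int(v)-16/; s/:y+44,x:x+44/:y+32,x:x+32/; s/<44\*k/<32*k/g; s/-22\*k/-16*k/' face.py
cat > t.py <<'E'
from face import *
a,b=[pickle.load(open(n,"rb")) for n in("w2.pkl","w3.pkl")]
P=[[.5197,.198,.1268],[.482,.163,.1055]]
for nm,c in(("a",a),("b",b)):
    u,v=np.mean([proj(c,p) for p in P],0).astype(int);i=c["color"][max(v-60,0):v+60,u-80:u+80]; print(u,v)
    cv2.imwrite(f"pics/z{nm}.png",cv2.resize(i[...,::-1],None,fx=2.5*2,fy=2.5*2,interpolation=cv2.INTER_CUBIC)[:, :])
cv2.imwrite("pics/z2.png",cv2.resize(np.vstack([cv2.imread("pics/za.png"),cv2.imread("pics/zb.png")]),None,fx=.5,fy=.5))
M=[]
for c in(a,b):
    m=marks(c,[proj(c,p) for p in P]); M.append(m); print(face(c,m[0]).tolist())
    h=cv2.cvtColor(c["color"],cv2.COLOR_RGB2HSV); u,v=m.mean(0).astype(int); print("face col",h[v,u])
r,e=cross(a,M[0][0],b,M[1][0]);x,f=cross(a,M[0][1],b,M[1][1]);d=r-x
print(r,e,x,f,np.linalg.norm(d),np.degrees(np.arcsin(d[2]/np.linalg.norm(d))),np.degrees(np.arctan2(d[1],d[0])))
E
python3 t.py
```

```text
318 180
239 196
blob (341.2273635864258, 174.924560546875) [19.35412025 20.79433632]Traceback (most recent call last):
  File "t.py", line 10, in <module>
    m=marks(c,[proj(c,p) for p in P]); M.append(m); print(face(c,m[0]).tolist())
  File "face.py", line 11, in marks
    i=min(ok,key=lambda i:np.linalg.norm(ce[i]-16*k))
ValueError: min() iterable argument is empty
```

View pics/z2.png

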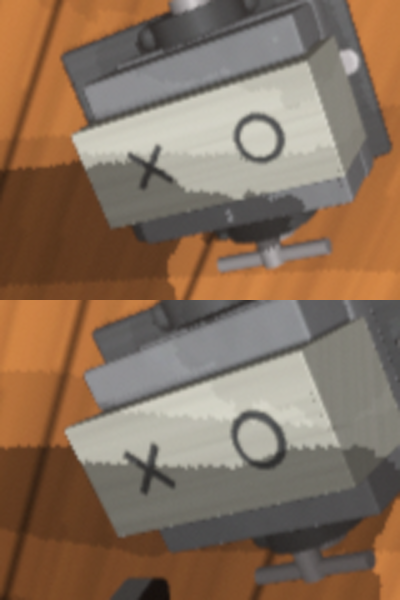

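The enlarged crops show the whole face, partly in shadow. In view a the cross is at (150,167) and the ring at (259,138). In view b they are at (150,169) and (259,139), with the four face corners clear. I'll triangulate these points.

```bash
cat > t2.py <<'E'
from face import *
a,b=[pickle.load(open(n,"rb")) for n in("w2.pkl","w3.pkl")]
# order: ring, cross, LL(-x,upper jaw side), UL(+x), UR, LR in crop pixels
A=np.array([[259,138],[150,167],[73,133],[309,62],[347,182],[112,228]])/2.5-.3+[238,120]
B=np.array([[259,139],[150,169],[66,130],[302,50],[356,184],[120,236]])/2.5-.3+[159,136]
for c,q in((a,A),(b,B)):
    g=cv2.cvtColor(c["color"],cv2.COLOR_RGB2GRAY); s=cv2.cornerSubPix(g,q[2:].astype(np.float32).reshape(-1,1,2),(3,3),(-1,-1),(3,40,.01))[:,0]; print("subpix shift",(s-q[2:]).round(1).tolist())
X=np.array([cross(a,p,b,q)[0] for p,q in zip(A,B)]); E=[cross(a,p,b,q)[1] for p,q in zip(A,B)]
print(X.round(4),np.round(E,4))
print("sides",[round(np.linalg.norm(X[i]-X[j]),4) for i,j in((0,1),(2,3),(3,4),(4,5),(5,2))])
L=np.array([[30,0],[-25,0],[-60,25],[60,25],[60,-25],[-60,-25]])/1e3
L[2:,1]*=np.sign(np.cross(X[0]-X[1],X[2]-X[1])[2])
L=np.c_[L,0*L[:,0]]
# rigid fit (Kabsch)
Q,rs=R.align_vectors(X-X.mean(0),L-L.mean(0)); o=X.mean(0)-Q.apply(L.mean(0))
print("stereo fit n",Q.apply([0,0,1]),"tilt",np.degrees(np.arccos(Q.as_matrix()[2,2])),"ring",o+Q.apply([.03,0,0]),"res",rs)
for c,q in((a,A),(b,B)):
    ok,rv,t=cv2.solvePnP(L,q,c["K"],None); W=R.from_matrix(c["R"]).inv()*R.from_rotvec(rv.ravel()); p=c["R"].T@(t.ravel()-c["t"])
    er=np.linalg.norm(cv2.projectPoints(L,rv,t,c["K"],None)[0][:,0]-q,axis=1)
    print("pnp n",W.apply([0,0,1]),"tilt",np.degrees(np.arccos(W.as_matrix()[2,2])),"yaw",np.degrees(np.arctan2(*W.apply([1,0,0])[1::-1])),"ring",p+W.apply([.03,0,0]),er.round(1))
E
python3 t2.py
```

```text
subpix shift [[-0.8, 1.5], [-2.2, -0.8], [-0.7, -2.1], [-0.2, -0.2]]
subpix shift [[-1.5, -0.2], [-1.3, -0.3], [-0.1, 0.7], [-0.3, 0.6]]
[[0.5209 0.1973 0.1282]
 [0.4833 0.1636 0.1049]
 [0.4448 0.1629 0.0932]
 [0.5255 0.2341 0.1412]
 [0.5585 0.1965 0.1402]
 [0.4768 0.125  0.0909]] [0.0003 0.0001 0.0012 0.0006 0.0038 0.0001]
sides [np.float64(0.0556), np.float64(0.1179), np.float64(0.05), np.float64(0.1192), np.float64(0.0496)]
stereo fit n [-0.291619   -0.29060856  0.91132048] tilt 24.3115250262631 ring [0.52166376 0.19740726 0.12843664] res 0.002730903260341806
pnp n [-0.35502868 -0.28662161  0.88983295] tilt 27.147736699011386 yaw 41.37936437823733 ring [0.52048821 0.19758109 0.13451488] [0.7 0.7 0.4 0.3 0.3 0.2]
pnp n [-0.29273336 -0.26131876  0.91979329] tilt 23.10411956529729 yaw 41.742293095134876 ring [0.52060853 0.19580375 0.12122469] [0.6 0.9 0.4 0.4 0.4 0.4]
```

Stereo gives sides of 118–119 × 50 mm and a ring–cross distance of 55.6 mm, which match. I take tilt ≈ 24.3°, yaw ≈ 41.5° and ring ≈ (0.521, 0.197, 0.128). Now I'll go over the probe.

```bash
python3 - <<'E'
from h import *
plan([.556,-.236,.27],down(-23),12)
E
```

```text
steps mm 37.10313606907259 deg 3.6800135869314397
0 "x":-34.1, "y":-14.1, "z":-4.2, "ax":-0.01, "az":3.68,
1 "x":-34.9, "y":-11.9, "z":-4.2, "ax":-0.01, "az":3.68,
2 "x":-35.6, "y":-9.6, "z":-4.2, "ax":-0.01, "az":3.68,
3 "x":-36.1, "y":-7.3, "z":-4.3, "ax":-0.01, "az":3.68,
4 "x":-36.5, "y":-5, "z":-4.2, "ax":-0.01, "az":3.68,
5 "x":-36.8, "y":-2.6, "z":-4.3, "ax":-0.01, "az":3.68,
6 "x":-36.9, "y":-0.3, "z":-4.2, "ax":-0.01, "az":3.68,
7 "x":-36.8, "y":2.1, "z":-4.3, "ax":-0.01, "az":3.68,
8 "x":-36.6, "y":4.5, "z":-4.2, "ax":-0.01, "az":3.68,
9 "x":-36.2, "y":6.8, "z":-4.3, "ax":-0.01, "az":3.68,
10 "x":-35.7, "y":9.1, "z":-4.2, "ax":-0.01, "az":3.68,
11 "x":-35, "y":11.4, "z":-4.3, "ax":-0.01, "az":3.68,
```

Call:
apply_moves --rows '[{"x": -34,"y": -14,"z": -4.2,"ax": 0,"ay": 0,"az": 3.7,"gripper": 0},{"x": -35,"y": -12,"z": -4.2,"ax": 0,"ay": 0,"az": 3.7,"gripper": 0},{"x": -35.5,"y": -9.5,"z": -4.2,"ax": 0,"ay": 0,"az": 3.7,"gripper": 0},{"x": -36,"y": -7.5,"z": -4.2,"ax": 0,"ay": 0,"az": 3.7,"gripper": 0},{"x": -36.5,"y": -5,"z": -4.2,"ax": 0,"ay": 0,"az": 3.7,"gripper": 0}]'

```text
clock: 2.45
position: [0.5612, 0.02, 0.2422]
ee_rot: [0.692, 0.722, 0.001, 0.0]
ft_force: [0.6, -0.4, -0.5]
grip_width: 1.002
grasp_force: 0.0
```

Call:
apply_moves --rows '[{"x": -37,"y": -2.5,"z": -4.2,"ax": 0,"ay": 0,"az": 3.7,"gripper": 0},{"x": -37,"y": 0,"z": -4.2,"ax": 0,"ay": 0,"az": 3.7,"gripper": 0},{"x": -37,"y": 2,"z": -4.2,"ax": 0,"ay": 0,"az": 3.7,"gripper": 0},{"x": -36.5,"y": 4.5,"z": -4.2,"ax": 0,"ay": 0,"az": 3.7,"gripper": 0},{"x": -36,"y": 7,"z": -4.2,"ax": 0,"ay": 0,"az": 3.7,"gripper": 0}]'

```text
clock: 2.87
position: [0.5569, -0.1645, 0.2633]
ee_rot: [0.799, 0.601, 0.002, 0.0]
ft_force: [1.4, 0.8, 0.4]
grip_width: 0.998
grasp_force: 0.0
```

Call:
apply_moves --rows '[{"x": -35.5,"y": 9,"z": -4.2,"ax": 0,"ay": 0,"az": 3.6,"gripper": 0},{"x": -35,"y": 11.5,"z": -4.2,"ax": 0,"ay": 0,"az": 3.5,"gripper": 0},{"x": 0,"y": 0,"z": 0,"ax": 0,"ay": 0,"az": 0,"gripper": 0},{"x": 0,"y": 0,"z": 0,"ax": 0,"ay": 0,"az": 0,"gripper": 0}]'

```text
clock: 3.2
position: [0.5547, -0.239, 0.2714]
ee_rot: [0.835, 0.55, 0.001, 0.001]
ft_force: [0.0, 0.4, -0.6]
grip_width: 1.002
grasp_force: 0.0
```

```bash
python3 - <<'E'
from h import *
import pickle
c=cam("wrist");pickle.dump(c,open("w4.pkl","wb"))
o=get_obs();print(o["position"],o["ee_rot"],o["joint_pos"],o["clock"])
q=[proj(c,[.556,-.236,z]) for z in(.148,.075)];print(q)
u,v=np.mean(q,0).astype(int);x,y=u-80,max(v-60,0);print("crop",x,y)
i=c["color"][y:y+120,x:x+160]; cv2.imwrite("pics/z4.png",cv2.resize(i[...,::-1],None,fx=5,fy=5,interpolation=cv2.INTER_CUBIC))
E
```

```text
[ 0.55535638 -0.23677824  0.2708558 ] [8.34124957e-01 5.51574518e-01 1.04908604e-03 7.97284894e-05] [-0.22418952  0.29974818  0.70102079  1.47146557 -0.19505307  1.43948164
  0.07777617] 3.25
[array([313.71101956, 187.25942658]), array([313.54820917, 173.5649101 ])]
crop 233 120
```

View pics/z4.png

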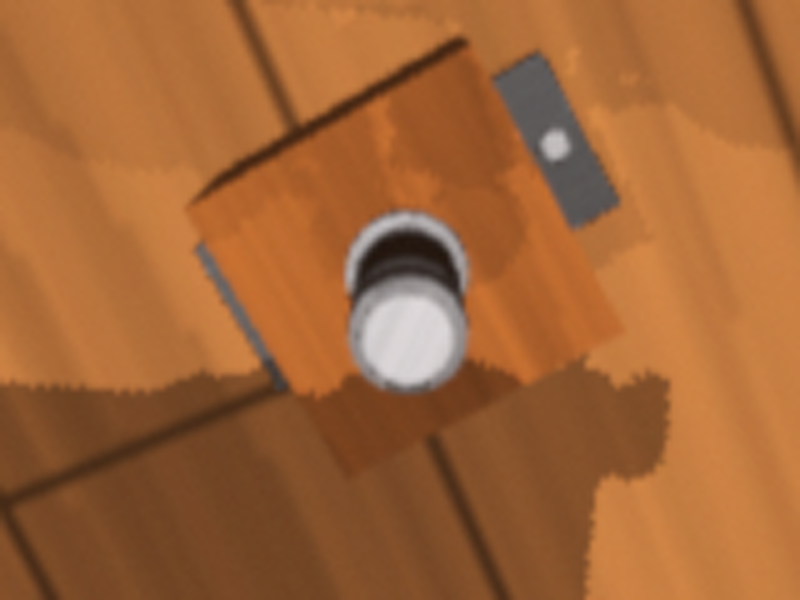

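The crop shows the probe's top disc at (408,333), i.e. pixel (314.2,186.2). The holder's top square is centred at about (407,263), i.e. pixel (314.0,172.2).

```bash
python3 - <<'E'
from h import *
import pickle
c=pickle.load(open("w4.pkl","rb"))
print(onz(c,314.2,186.2,.148),onz(c,314.0,172.2,.075))
q=[onz(c,x/5-.4+233,y/5-.4+120,.075) for x,y in((190,205),(467,40),(622,328),(350,478))];print(np.mean(q,0),[np.linalg.norm(q[i]-q[i-1]).round(4) for i in range(4)])
p=onz(c,314.2,186.2,.148)
plan([p[0],p[1],.106],down(-23),6)
E
```

```text
[ 0.55686986 -0.23520044  0.148     ] [ 0.5571834  -0.23465305  0.075     ]
[ 0.55679843 -0.23576535  0.075     ] [np.float64(0.08), np.float64(0.0776), np.float64(0.0802), np.float64(0.0789)]
steps mm 27.478382468141522 deg 0.024494897427831782
0 "x":0.3, "y":0.1, "z":27.5, "ax":0.01, "ay":-0.02, "az":-0.01,
1 "x":0.3, "y":0.1, "z":27.5, "ax":0.01, "ay":-0.02, "az":-0.01,
2 "x":0.3, "y":0.1, "z":27.5, "ax":0.01, "ay":-0.02, "az":-0.01,
3 "x":0.3, "y":0.1, "z":27.5, "ax":0.01, "ay":-0.02, "az":-0.01,
4 "x":0.4, "y":0.1, "z":27.4, "ax":0.01, "ay":-0.02, "az":-0.01,
5 "x":0.3, "y":0.1, "z":27.5, "ax":0.01, "ay":-0.02, "az":-0.01,
```

Top disc and holder centre agree to within 1 mm and the holder sides read 78–80 mm. I'll descend and close.

Call:
apply_moves --rows '[{"x": 0.4,"y": 0.1,"z": 33,"ax": 0,"ay": 0,"az": 0,"gripper": 0},{"x": 0.4,"y": 0.1,"z": 33,"ax": 0,"ay": 0,"az": 0,"gripper": 0},{"x": 0.4,"y": 0.1,"z": 33,"ax": 0,"ay": 0,"az": 0,"gripper": 0},{"x": 0.4,"y": 0.1,"z": 33,"ax": 0,"ay": 0,"az": 0,"gripper": 0},{"x": 0.4,"y": 0.1,"z": 18,"ax": 0,"ay": 0,"az": 0,"gripper": 0}]'

```text
clock: 3.67
position: [0.556, -0.2317, 0.1166]
ee_rot: [0.833, 0.553, -0.0, -0.002]
ft_force: [-0.5, 1.2, 0.2]
grip_width: 1.003
grasp_force: 0.0
```

Call:
apply_moves --rows '[{"x": 0,"y": 0,"z": 14.5,"ax": 0,"ay": 0,"az": 0,"gripper": 0},{"x": 0,"y": 0,"z": 0,"ax": 0,"ay": 0,"az": 0,"gripper": 0},{"x": 0,"y": 0,"z": 0,"ax": 0,"ay": 0,"az": 0,"gripper": 0.4},{"x": 0,"y": 0,"z": 0,"ax": 0,"ay": 0,"az": 0,"gripper": 0.6}]' --newtons 60

```text
clock: 4.0
position: [0.5578, -0.2344, 0.1068]
ee_rot: [0.834, 0.552, 0.001, 0.0]
ft_force: [-0.1, -1.2, 0.6]
grip_width: 0.745
grasp_force: 0.0
```

Call:
apply_moves --rows '[{"x": 0,"y": 0,"z": 0,"ax": 0,"ay": 0,"az": 0,"gripper": 0.8},{"x": 0,"y": 0,"z": 0,"ax": 0,"ay": 0,"az": 0,"gripper": 1},{"x": 0,"y": 0,"z": 0,"ax": 0,"ay": 0,"az": 0,"gripper": 1},{"x": 0,"y": 0,"z": 0,"ax": 0,"ay": 0,"az": 0,"gripper": 1},{"x": 0,"y": 0,"z": 0,"ax": 0,"ay": 0,"az": 0,"gripper": 1}]'

```text
clock: 4.42
position: [0.5573, -0.2353, 0.1063]
ee_rot: [0.834, 0.552, 0.001, 0.0]
ft_force: [-1.8, 2.2, 6.8]
grip_width: 0.263
grasp_force: 58.4
```

Gripped at 58 N with the TCP on target. Now the straight upward pull.

Call:
apply_moves --rows '[{"x": 0,"y": 0,"z": 0,"ax": 0,"ay": 0,"az": 0,"gripper": 1},{"x": 0,"y": 0,"z": -1.5,"ax": 0,"ay": 0,"az": 0,"gripper": 1},{"x": 0,"y": 0,"z": -1.5,"ax": 0,"ay": 0,"az": 0,"gripper": 1},{"x": 0,"y": 0,"z": -2,"ax": 0,"ay": 0,"az": 0,"gripper": 1},{"x": 0,"y": 0,"z": -3,"ax": 0,"ay": 0,"az": 0,"gripper": 1}]' --newtons 80

```text
clock: 4.83
position: [0.556, -0.2348, 0.1124]
ee_rot: [0.834, 0.552, -0.001, -0.001]
ft_force: [-0.3, 0.0, -4.2]
grip_width: 0.256
grasp_force: 79.6
```

Call:
apply_moves --rows '[{"x": 0,"y": 0,"z": -8,"ax": 0,"ay": 0,"az": 0,"gripper": 1},{"x": 0,"y": 0,"z": -12,"ax": 0,"ay": 0,"az": 0,"gripper": 1},{"x": 0,"y": 0,"z": -15,"ax": 0,"ay": 0,"az": 0,"gripper": 1},{"x": 0,"y": 0,"z": -15,"ax": 0,"ay": 0,"az": 0,"gripper": 1},{"x": 0,"y": 0,"z": -15,"ax": 0,"ay": 0,"az": 0,"gripper": 1}]'

```text
clock: 5.25
position: [0.5573, -0.2357, 0.1809]
ee_rot: [0.834, 0.552, 0.001, 0.001]
ft_force: [-0.4, -0.3, -2.1]
grip_width: 0.254
grasp_force: 80.0
```

Call:
apply_moves --rows '[{"x": 0,"y": 0,"z": -30,"ax": 0,"ay": 0,"az": 0,"gripper": 1},{"x": 0,"y": 0,"z": -30,"ax": 0,"ay": 0,"az": 0,"gripper": 1},{"x": 0,"y": 0,"z": -30,"ax": 0,"ay": 0,"az": 0,"gripper": 1},{"x": 0,"y": 0,"z": 0,"ax": 0,"ay": 0,"az": 0,"gripper": 1},{"x": 0,"y": 0,"z": 0,"ax": 0,"ay": 0,"az": 0,"gripper": 1}]'

```text
clock: 5.67
position: [0.5577, -0.2361, 0.2715]
ee_rot: [0.834, 0.552, 0.002, 0.002]
ft_force: [0.1, -0.0, -3.0]
grip_width: 0.253
grasp_force: 80.0
```

```bash
python3 - <<'E'
from h import *
import pickle
s=cam("scene");w=cam("wrist");pickle.dump((s,w),open("p5.pkl","wb"))
o=get_obs();p=np.array(o["position"]);T=R.from_quat(o["ee_rot"]);print(p,o["ee_rot"],o["grip_width"],o["grasp_force"],o["ft_force"],o["clock"],o["joint_pos"])
def show(c,P,k):
    u,v=proj(c,P).astype(int);x=min(max(u-80,0),480);y=min(max(v-60,0),280);print("crop",x,y)
    return cv2.resize(c["color"][y:y+120,x:x+160],None,fx=2.5*k,fy=2.5*k,interpolation=cv2.INTER_CUBIC)
zs=lambda d:p+T.apply([0,0,d-.008])
print("expect scene top,grip,collar,nose end,tip",[proj(s,zs(d)).round(1).tolist() for d in(-.034,0,.039,.079,.101)],"wrist",[proj(w,zs(d)).round(1).tolist() for d in(.079,.101)])
x,y=(np.array(proj(s,zs(.03)))-[50,37]).astype(int);print("crop scene",x,y)
i=cv2.resize(s["color"][y:y+75,x:x+100],None,fx=4,fy=4,interpolation=cv2.INTER_CUBIC)
x,y=220,160;j=cv2.resize(w["color"][y:y+150,x:x+200],None,fx=2,fy=2,interpolation=cv2.INTER_CUBIC)
cv2.imwrite("pics/z5.png",np.hstack([i,j])[...,::-1])
E
```

```text
[ 0.55667699 -0.23522053  0.2683863 ] [ 8.34058862e-01  5.51675437e-01  1.49212477e-04 -6.21790503e-05] 0.2572136850981826 80.0451672077179 [-0.45506718 -0.18020595 -1.48081229] 5.7667 [-0.22761657  0.30368817  0.70180858  1.47276867 -0.19639309  1.43647409
  0.07577241]
expect scene top,grip,collar,nose end,tip [[260.8, 187.3], [262.2, 197.9], [263.7, 209.6], [265.2, 220.9], [266.0, 226.9]] wrist [[313.2, 205.2], [313.2, 198.1]]
crop scene 213 169
```

View pics/z5.png

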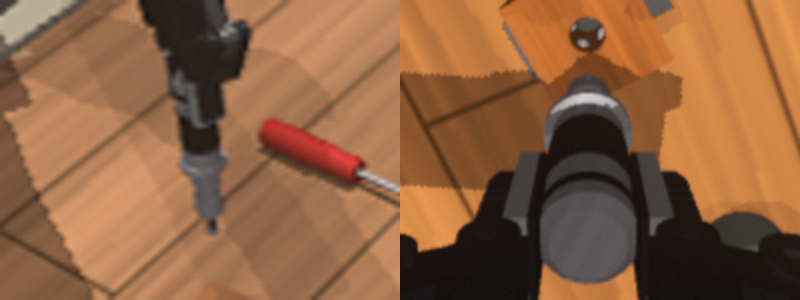

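The probe is out of the socket. In scene pixels the tip is at about (265.8,226.8) against (266.0,226.9) expected. In the wrist view the top disc is centred at (313.7,277.7), and the collar is aligned laterally. I'll check the axial offset and plan the carry.

```bash
cat >> h.py <<'E'
SL,YW=np.radians(24.3),np.radians(41.5)
N=np.array([-np.sin(SL)*np.cos(YW),-np.sin(SL)*np.sin(YW),np.cos(SL)]); RING=np.array([.521,.1974,.1283])
def final_rot(az=21):
    D=down(az); z=D.apply([0,0,1]); a=np.cross(z,-N); return R.from_rotvec(a/np.linalg.norm(a)*np.arccos(z@-N))*D
E
python3 - <<'E'
from h import *
import pickle
s,w=pickle.load(open("p5.pkl","rb"))
o=get_obs();p=np.array(o["position"]);T=R.from_quat(o["ee_rot"])
for d in(-.038,-.034,-.030,-.026): print(d,proj(w,p+T.apply([0,0,d-.008])),proj(w,p+T.apply([.012,0,d-.008]))-proj(w,p+T.apply([-.012,0,d-.008])),proj(w,p+T.apply([0,.012,d-.008]))-proj(w,p+T.apply([0,-.012,d-.008])))
for d in(.03,.034,.038):print("collar",d,proj(w,p+T.apply([0,.015,d-.008])),proj(w,p+T.apply([.015,0,d-.008])))
F=final_rot(); tgt=RING+N*(.101-.008+.06); print(F.as_matrix().round(3).tolist(),tgt)
plan([.47,.10,.33],down(21),11)
E
```

```text
-0.038 [313.4619368  283.27437944] [ 2.68897185e-02 -4.84851827e+01] [ 5.48912873e+01 -4.15062472e-02]
-0.034 [313.44555015 278.38706589] [ 2.52687621e-02 -4.73028033e+01] [ 5.32751347e+01 -3.80295363e-02]
-0.03 [313.43010084 273.7793148 ] [ 2.37866882e-02 -4.61744677e+01] [ 5.17514284e+01 -3.48769799e-02]
-0.026 [313.41551069 269.42780599] [ 2.24281594e-02 -4.50967680e+01] [ 5.03124567e+01 -3.20113782e-02]
collar 0.03 [335.90242789 226.79013671] [313.2797419  205.14028164]
collar 0.034 [335.45127373 224.64180672] [313.27223843 203.37929717]
collar 0.038 [335.01748039 222.57614644] [313.26502985 201.68751773]
[[-0.382, 0.871, 0.308], [0.913, 0.303, 0.273], [0.144, 0.385, -0.911]] [0.47384448 0.15568032 0.2677447 ]
steps mm 31.97131376074342 deg 4.0
0 "x":25, "y":-19.2, "z":-5.6, "az":-4,
1 "x":26.2, "y":-17.4, "z":-5.6, "az":-4,
2 "x":27.4, "y":-15.5, "z":-5.6, "az":-4,
3 "x":28.4, "y":-13.6, "z":-5.6, "az":-4,
4 "x":29.3, "y":-11.5, "z":-5.6, "az":-4,
5 "x":30, "y":-9.5, "z":-5.6, "az":-4,
6 "x":30.6, "y":-7.4, "z":-5.6, "az":-4,
7 "x":31, "y":-5.2, "z":-5.6, "az":-4,
8 "x":31.3, "y":-3, "z":-5.6, "az":-4,
9 "x":31.5, "y":-0.8, "z":-5.6, "az":-4,
10 "x":31.5, "y":1.3, "z":-5.5, "az":-4,
```

The axial offset is confirmed: the disc is at d ≈ -33.5 mm against -34 nominal. I'll carry it over to the vise.

Call:
apply_moves --rows '[{"x": 25,"y": -19,"z": -5.6,"ax": 0,"ay": 0,"az": -4,"gripper": 1},{"x": 26,"y": -17.5,"z": -5.6,"ax": 0,"ay": 0,"az": -4,"gripper": 1},{"x": 27.5,"y": -15.5,"z": -5.6,"ax": 0,"ay": 0,"az": -4,"gripper": 1},{"x": 28.5,"y": -13.5,"z": -5.6,"ax": 0,"ay": 0,"az": -4,"gripper": 1},{"x": 29.5,"y": -11.5,"z": -5.6,"ax": 0,"ay": 0,"az": -4,"gripper": 1}]'

```text
clock: 6.18
position: [0.5165, -0.0813, 0.2956]
ee_rot: [0.724, 0.689, -0.001, -0.001]
ft_force: [0.8, 0.2, -1.5]
grip_width: 0.256
grasp_force: 80.0
```

Call:
apply_moves --rows '[{"x": 30,"y": -9.5,"z": -5.6,"ax": 0,"ay": 0,"az": -4,"gripper": 1},{"x": 30.5,"y": -7.5,"z": -5.6,"ax": 0,"ay": 0,"az": -4,"gripper": 1},{"x": 31,"y": -5,"z": -5.6,"ax": 0,"ay": 0,"az": -4,"gripper": 1},{"x": 31.5,"y": -3,"z": -5.6,"ax": 0,"ay": 0,"az": -4,"gripper": 1},{"x": 31.5,"y": -1,"z": -5.6,"ax": 0,"ay": 0,"az": -4,"gripper": 1}]'

```text
clock: 6.6
position: [0.477, 0.071, 0.3237]
ee_rot: [0.594, 0.805, -0.001, -0.0]
ft_force: [1.3, 0.2, -2.0]
grip_width: 0.258
grasp_force: 79.9
```

Call:
apply_moves --rows '[{"x": 31.5,"y": 1,"z": -5.6,"ax": 0,"ay": 0,"az": -4,"gripper": 1},{"x": 0,"y": 0,"z": 0,"ax": 0,"ay": 0,"az": 0,"gripper": 1},{"x": 0,"y": 0,"z": 0,"ax": 0,"ay": 0,"az": 0,"gripper": 1}]'

```text
clock: 6.85
position: [0.4692, 0.1017, 0.3292]
ee_rot: [0.565, 0.825, -0.001, -0.0]
ft_force: [0.9, -0.9, -1.4]
grip_width: 0.253
grasp_force: 79.9
```

```bash
python3 - <<'E'
from h import *
print(get_obs()["position"],get_obs()["joint_pos"],get_obs()["ft_force"])
plan(RING+N*(.101-.008+.06),final_rot(),5)
E
```

```text
[0.46915232 0.10173562 0.32916258] [-0.67656187 -0.04619158  0.35648298  1.65484029  0.01622202  1.53140091
  0.04855378] [ 0.91128284 -0.87488423 -1.40942187]
steps mm 16.375838852643543 deg 4.876043478067029
0 "x":9.7, "y":4.8, "z":12.3, "ax":-4.57, "ay":1.7, "az":0.03,
1 "x":9.4, "y":3.8, "z":12.9, "ax":-4.57, "ay":1.7, "az":0.03,
2 "x":9, "y":2.7, "z":13.4, "ax":-4.57, "ay":1.7, "az":0.03,
3 "x":8.5, "y":1.6, "z":13.9, "ax":-4.57, "ay":1.7, "az":0.03,
4 "x":8.1, "y":0.5, "z":14.2, "ax":-4.57, "ay":1.7, "az":0.03,
```

Call:
apply_moves --rows '[{"x": 9.5,"y": 5,"z": 12.3,"ax": -4.6,"ay": 1.7,"az": 0,"gripper": 1},{"x": 9.5,"y": 4,"z": 13,"ax": -4.6,"ay": 1.7,"az": 0,"gripper": 1},{"x": 9,"y": 2.5,"z": 13.5,"ax": -4.6,"ay": 1.7,"az": 0,"gripper": 1},{"x": 8.5,"y": 1.5,"z": 14,"ax": -4.6,"ay": 1.7,"az": 0,"gripper": 1},{"x": 8,"y": 0.5,"z": 14,"ax": -4.6,"ay": 1.7,"az": 0,"gripper": 1}]'

```text
clock: 7.27
position: [0.4751, 0.1528, 0.2672]
ee_rot: [0.555, 0.804, 0.207, 0.053]
ft_force: [0.6, -0.5, -1.1]
grip_width: 0.255
grasp_force: 79.9
```

Call:
apply_moves --rows '[{"x": 0,"y": 0,"z": 0,"ax": 0,"ay": 0,"az": 0,"gripper": 1},{"x": 0,"y": 0,"z": 0,"ax": 0,"ay": 0,"az": 0,"gripper": 1},{"x": 0,"y": 0,"z": 0,"ax": 0,"ay": 0,"az": 0,"gripper": 1}]'

```text
clock: 7.52
position: [0.4759, 0.1531, 0.2695]
ee_rot: [0.554, 0.805, 0.205, 0.052]
ft_force: [-0.1, 0.5, -1.2]
grip_width: 0.254
grasp_force: 79.9
```

```bash
cat > chk.py <<'E'
from h import *
import pickle,sys
f=[];
for i in range(4):
    w=cam("wrist"); o=get_obs(); f.append(o["ft_force"])
s=cam("scene");pickle.dump((s,w,o),open(sys.argv[1]+".pkl","wb"))
p=np.array(o["position"]);T=R.from_quat(o["ee_rot"]);z=T.apply([0,0,1])
print("force",np.mean(f,0),"axial",np.mean(f,0)@-z,"angle err",np.degrees(np.arccos(z@-N)),o["clock"])
tip=p+z*.093; e=T.inv().apply(RING-tip)*1e3; print("to ring in tool mm",e, "err rot tool deg",np.degrees((T.inv()*final_rot()).as_rotvec()))
print("wrist ring",proj(w,RING),"tip",proj(w,tip),"scene ring",proj(s,RING),"tip",proj(s,tip))
u,v=proj(w,RING).astype(int);x=min(max(u-66,0),508);y=min(max(v-50,0),300);print("crop w",x,y,"x3")
i=cv2.resize(w["color"][y:y+100,x:x+133],(399,300),interpolation=cv2.INTER_CUBIC)
u,v=proj(s,RING).astype(int);x=u-33;y=v-35;print("crop s",x,y,"x6")
j=cv2.resize(s["color"][y:y+50,x:x+66],(396,300),interpolation=cv2.INTER_CUBIC)
cv2.imwrite("pics/"+sys.argv[1]+".png",np.hstack([i,j])[...,::-1])
E
python3 chk.py c1
```

```text
force [-0.30609279 -0.05505892 -1.15822575] axial -0.9431764487630193 angle err 0.2576594597016311 7.7167
to ring in tool mm [ 2.39606656 -2.61761831 61.225128  ] err rot tool deg [ 0.24981845  0.06308042 -0.01294213]
wrist ring [310.91426832 181.53679828] tip [313.24039932 198.75946011] scene ring [341.64966993 159.3508704 ] tip [335.16723535 146.49176634]
crop w 244 131 x3
crop s 308 124 x6
```

View pics/c1.png

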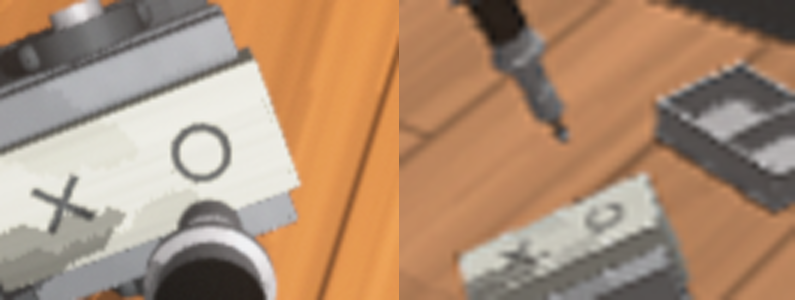

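In the wrist view the ring is at (310.7,181.3), predicted (310.9,181.5), and the cross is at (264.7,199.0). In the scene view the probe points at the ring along the normal. I'll refine the ring with three views, without a picture.

```bash
python3 - <<'E'
from h import *
import pickle
a,b=[pickle.load(open(n,"rb")) for n in("w2.pkl","w3.pkl")]; s,w,o=pickle.load(open("c1.pkl","rb"))
def multi(L):
    A=np.zeros((3,3));B=np.zeros(3)
    for c,(u,v) in L: q,d=ray(c,u,v);M=np.eye(3)-np.outer(d,d);A+=M;B+=M@q
    return np.linalg.solve(A,B)
r=multi([(a,(341.2,174.85)),(b,(262.3,191.3)),(w,(310.67,181.33))]); x=multi([(a,(297.7,186.5)),(b,(218.9,203.2)),(w,(264.67,199.0))])
d=r-x;print(r,x,np.linalg.norm(d),np.degrees(np.arcsin(d[2]/np.linalg.norm(d))),np.degrees(np.arctan2(d[1],d[0])))
# current measured pose average is in chk; lateral correction with refined ring
o=get_obs();T=R.from_quat(o["ee_rot"]);print(T.inv().apply(r-np.array(o["position"])-T.apply([0,0,.093]))*1e3)
E
```

```text
[0.52080925 0.19740298 0.12812774] [0.48351934 0.16374158 0.10521036] 0.055216235865977244 24.52232897887725 42.0724014367054
[ 2.36136269 -2.55896764 61.14301771]
```

Call:
apply_moves --rows '[{"x": 2.4,"y": -2.6,"z": 10,"ax": 0.3,"ay": 0,"az": 0,"gripper": 1},{"x": 0,"y": 0,"z": 15,"ax": 0,"ay": 0,"az": 0,"gripper": 1},{"x": 0,"y": 0,"z": 15,"ax": 0,"ay": 0,"az": 0,"gripper": 1},{"x": 0,"y": 0,"z": 10,"ax": 0,"ay": 0,"az": 0,"gripper": 1},{"x": 0,"y": 0,"z": 5,"ax": 0,"ay": 0,"az": 0,"gripper": 1}]'

```text
clock: 8.18
position: [0.4884, 0.1706, 0.2156]
ee_rot: [0.554, 0.806, 0.203, 0.05]
ft_force: [-0.1, 0.2, -2.3]
grip_width: 0.253
grasp_force: 79.9
```

Call:
apply_moves --rows '[{"x": 0,"y": 0,"z": 0,"ax": 0,"ay": 0,"az": 0,"gripper": 1},{"x": 0,"y": 0,"z": 0,"ax": 0,"ay": 0,"az": 0,"gripper": 1},{"x": 0,"y": 0,"z": 0,"ax": 0,"ay": 0,"az": 0,"gripper": 1}]'

```text
clock: 8.43
position: [0.4891, 0.1703, 0.2183]
ee_rot: [0.554, 0.806, 0.204, 0.051]
ft_force: [0.6, 0.5, -1.0]
grip_width: 0.257
grasp_force: 79.9
```

```bash
sed -i 's/range(4)/range(8)/' chk.py; python3 chk.py c2
```

```text
force [ 0.05389499 -0.09472181 -1.16045371] axial -1.0487323030225033 angle err 0.035543489833298476 8.8333
to ring in tool mm [-0.36381436  1.76296933  5.83148072] err rot tool deg [-0.03328327  0.01247251 -0.01283506]
wrist ring [315.48327292 197.60354493] tip [313.55439693 198.94709411] scene ring [341.64966993 159.3508704 ] tip [340.55278842 158.14849245]
crop w 249 147 x3
crop s 308 124 x6
```

Position readings look noisy, so I'll average them.

```bash
cat > avg.py <<'E'
from h import *
P=[];F=[];Q=[]
for i in range(10):
    w=cam("wrist") ; o=get_obs(); P.append(o["position"]);F.append(o["ft_force"]);Q.append(o["ee_rot"])
p=np.mean(P,0);T=R.from_quat(Q).mean();z=T.apply([0,0,1]); r=np.array([.5208,.1974,.1281])
print("std mm",np.std(P,0)*1e3,"axial",np.mean(F@-z),"std",np.std(F@-z),"to ring",T.inv().apply(r-p-z*.093)*1e3,"ang",np.degrees((T.inv()*final_rot()).as_rotvec()),o["clock"],o["joint_velocities"].round(3).tolist())
E
python3 avg.py
```

```text
std mm [0.01359055 0.01631717 0.03008856] axial -1.1822789637285116 std 0.34734966186186234 to ring [-0.31875211  1.69710878  5.77142322] ang [-0.05550001  0.01563958 -0.0104209 ] 9.3833 [0.001, 0.001, -0.001, -0.002, -0.002, -0.002, -0.001]
```

Call:
apply_moves --rows '[{"x": -0.3,"y": 1.7,"z": 1,"ax": 0,"ay": 0,"az": 0,"gripper": 1},{"x": 0,"y": 0,"z": 2,"ax": 0,"ay": 0,"az": 0,"gripper": 1},{"x": 0,"y": 0,"z": 0,"ax": 0,"ay": 0,"az": 0,"gripper": 1},{"x": 0,"y": 0,"z": 0,"ax": 0,"ay": 0,"az": 0,"gripper": 1}]'

```text
clock: 9.72
position: [0.4913, 0.1713, 0.2152]
ee_rot: [0.554, 0.806, 0.204, 0.051]
ft_force: [0.7, -0.3, -1.8]
grip_width: 0.252
grasp_force: 79.9
```

```bash
python3 avg.py
```

```text
std mm [0.0233245  0.01250895 0.06490995] axial -1.2725414196603526 std 0.6238330986403743 to ring [-0.01783549  0.00460934  2.76841886] ang [-0.05610673  0.01550088 -0.0112231 ] 10.2167 [0.001, -0.0, -0.001, 0.0, 0.0, -0.0, 0.0]
```

Centred on the ring, 2.8 mm above it. I'll push in 8 mm in small steps, then check the force.

Call:
apply_moves --rows '[{"x": 0,"y": 0,"z": 2,"ax": 0,"ay": 0,"az": 0,"gripper": 1},{"x": 0,"y": 0,"z": 2,"ax": 0,"ay": 0,"az": 0,"gripper": 1},{"x": 0,"y": 0,"z": 2,"ax": 0,"ay": 0,"az": 0,"gripper": 1},{"x": 0,"y": 0,"z": 1,"ax": 0,"ay": 0,"az": 0,"gripper": 1},{"x": 0,"y": 0,"z": 0,"ax": 0,"ay": 0,"az": 0,"gripper": 1}]'

```text
clock: 10.63
position: [0.4937, 0.1734, 0.209]
ee_rot: [0.554, 0.806, 0.204, 0.051]
ft_force: [-0.8, -0.8, 1.1]
grip_width: 0.253
grasp_force: 79.9
```

```bash
python3 avg.py; python3 avg.py
```

```text
std mm [0.02482419 0.00937775 0.03726793] axial 1.320860718879891 std 0.5143055134568503 to ring [-3.28098538e-03 -1.94225185e-01 -4.13442253e+00] ang [-0.03714457  0.01517589 -0.01359165] 11.1333 [0.0, -0.0, 0.0, -0.002, 0.0, 0.001, 0.001]
std mm [0.01272333 0.01199379 0.02197915] axial 1.025257520187413 std 0.4607441125306607 to ring [-0.00752223 -0.13499066 -4.17970796] ang [-0.04212845  0.01588389 -0.01142576] 11.6333 [-0.0, -0.001, 0.002, -0.0, -0.0, -0.0, -0.0]
```

The force rise is 2.4 N, so 3.9 mm of travel; geometry gives 4.2 mm. They agree, so 1.9 mm more.

Call:
apply_moves --rows '[{"x": 0,"y": -0.1,"z": 1,"ax": 0,"ay": 0,"az": 0,"gripper": 1},{"x": 0,"y": 0,"z": 0.9,"ax": 0,"ay": 0,"az": 0,"gripper": 1},{"x": 0,"y": 0,"z": 0,"ax": 0,"ay": 0,"az": 0,"gripper": 1},{"x": 0,"y": 0,"z": 0,"ax": 0,"ay": 0,"az": 0,"gripper": 1}]'

```text
clock: 11.97
position: [0.494, 0.1738, 0.2072]
ee_rot: [0.554, 0.806, 0.204, 0.051]
ft_force: [-0.2, -0.9, 2.8]
grip_width: 0.254
grasp_force: 80.2
```

```bash
python3 avg.py; python3 avg.py;python3 chk.py c3
```

```text
std mm [0.01081367 0.01519888 0.01206861] axial 2.010200867882994 std 0.28474229416904895 to ring [-0.01686664  0.06957918 -6.11486055] ang [-0.05307372  0.01535384 -0.0110795 ] 12.4667 [-0.001, 0.0, -0.0, 0.0, 0.002, -0.001, -0.001]
std mm [0.0103924  0.00983643 0.01430439] axial 1.800054331916608 std 0.28327052504941785 to ring [-0.01037392  0.06998597 -6.12338224] ang [-0.05265683  0.01595722 -0.01108142] 12.9667 [-0.0, -0.0, -0.001, 0.0, 0.0, -0.001, 0.001]
force [-0.13042111 -0.53465265  2.33867745] axial 2.3179990156638945 angle err 0.05311895989583466 13.3667
to ring in tool mm [-0.10038286  0.30060406 -6.22714081] err rot tool deg [-0.05138758  0.0134514  -0.00911849]
wrist ring [313.94782888 200.96384628] tip [313.60456534 198.92190658] scene ring [341.64966993 159.3508704 ] tip [342.26286439 160.6464861 ]
crop w 247 150 x3
crop s 308 124 x6
```

View pics/c3.png

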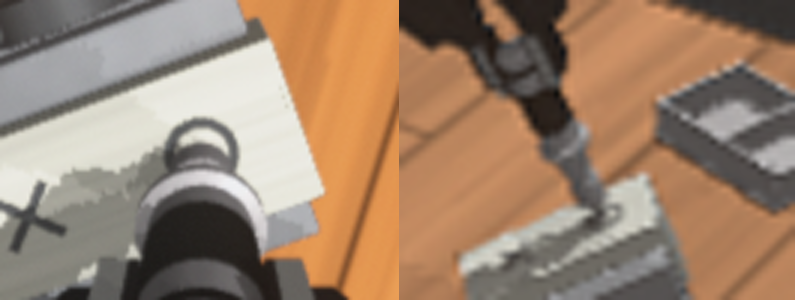

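The picture shows the tip resting inside the ring: wrist crop (201,150), scene crop (605,210). The push is about 3.2 N, which means about 6 mm of travel, and the axis error is under 0.1° from the measured normal. Handing in.

```bash
python3 -c "
from workcell import *
print(hand_in())"
```

```text
the job is handed in; nothing more can be done
None
```

I handed the job in at about 13.4 s of the 40 s, with the probe still gripped, square to the face within about a degree (the measurement limit), its tip inside the ring and pushed in about 6 mm (about 3.2 N); no verdict came back, and I did not re-check the bystanders or the vise setting afterwards.

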